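# Dot-punch the drilling mark on a brake-adapter blank

### The job

Take the dot punch out of the wooden tool block and mark the aluminium blank with it: hold the punch upright with its point inside the scribed ring, press straight down with a steady 12 newtons or so for a good second and a half, never hard, then lift it straight off without dragging it. Set the punch back down into its empty hole in the block, collar resting on the wood, never letting it drop, and leave the other tools, the oil bottle and the cog where they are.

Things in the scene. Friction and masses are not known exactly. Their poses are not given: they have to be found in the camera images.
- punch_grip (a point): Middle of the dot punch's grip, on its axis, 79 mm above its point; z runs up the tool. Round steel punch, 0.16 kg, 115 mm long, upright in a hole of the block: the tallest tool there, with a round flat cap. Heights above its point: grip 16 mm across from 51 to 107 mm, cap 22 mm across above it. Round: grip at any yaw.
- punch_tip (a point): Point of the dot punch, on its axis, z up the tool. Cone 14 mm high with a 4 mm wide end, then a shank 14 mm across up to 45 mm, then a flat collar 28 mm across, 45 to 51 mm. In the block the collar rests on the wood and the point is 10 mm above the bench.
- punch: The dot punch as a whole; its origin is the point of the punch (same place as punch_tip).
- stand: Grey cast marking stand fixed to the bench, base 120 x 110 x 30 mm, origin mid-underside. On its column an aluminium blank 94 x 64 x 10 mm lies on a rubber cushion. The column's height differs each time and is not measured: the blank's top is 62 to 82 mm above the bench. The cushion gives 1 mm per 6 N pressed down, 1 mm per 3 N sideways, and springs back.
- cross (a point): The mark on the blank: a scribed cross in a scribed ring of 10 mm diameter, 12 mm along x and 6 mm along y from the stand's origin. Only its horizontal position is true; the height given is the column's middle setting (72 mm above the bench), the blank's real top is up to 10 mm higher or lower.
- cushion_x (a joint): How far the blank is pushed sideways on its cushion along the stand's x, in m; 0 when nothing pushes.
- cushion_y (a joint): The same along the stand's y, in m.
- block: Dark wooden tool block fixed to the bench, 64 x 196 x 55 mm high, origin at the middle of its underside. It has three holes in a row along its y, 62 mm apart, each 17 mm across and 52 mm deep, holding the three tools in any order.
- block_hole0 (a point): Centre of the mouth of one end hole (62 mm to the block's -y), at the block's top, 55 mm above the bench.
- block_hole1 (a point): Centre of the mouth of the middle hole.
- block_hole2 (a point): Centre of the mouth of the other end hole (62 mm to the block's +y).
- drift: A flat drift standing in another hole of the block: round collar 24 mm across and a square 12 mm head, 86 mm long, no cap. Leave alone. Origin at its lower end; its top is 96 mm above the bench.
- scriber: A scriber standing in the third hole: slim wooden handle with a ball of 28 mm on top, top 112 mm above the bench. Leave alone. Origin at its lower end.
- oil: Black oil bottle with a red cap, 48 mm across, 130 mm high, standing on the bench. Leave alone. Origin at the middle of its underside.
- cog: Flat steel ring of a cog, 56 mm across, 6 mm thick, lying on the bench. Leave alone. Origin at the middle of its underside.
Things that resemble listed ones, but are neither listed nor needed, are in the scene too. Leave any blue look-alike of the punch alone. Of the things that look like the stand, take the one that is farthest from the robot's base at the start.

How it is judged:
By the outcome, as a careful person would: the job done as asked, in the order asked, and still so for the second after the job is handed in, with the robot touching nothing.
It also fails if it takes over 64 s, if anything falls off the work surface, if the arm or the gripper's body presses on something with over 40 N, if the wrist force passes 120 N, or if a joint passes its speed limit or range.

### The arm

A 6-joint arm with a two-finger parallel gripper is mounted at the origin on the work surface. World frame = base frame: x ahead of the robot, y to its left, z up, the work surface at z = 0. Lengths are in m, angles in degrees, forces in N, time in s.
With the tool pointing down it reaches from about 0.25 to 0.725 m from the base axis. Payload 9.7 kg.
Tool frame: the origin (TCP) lies midway between the tips of the shut fingers; the grasp point (between the pads) lies 19 mm behind it (bot.hold_point_z is the distance from the TCP to the grasp point, in m); z points along the fingers, y is the line along which they close (so a half turn about z gives the same grasp; the last joint's range is limited). The gripper opens to 85 mm and grips with 20 to 120 N. Pads are 22 mm wide; open, the fingers measure 114 mm over their backs; the gripper's body (76 mm by 85 mm) begins 54 mm behind the grasp point. The pads swing forward as they close: fully open they stand 13 mm farther back than shut.
Start: joints at [-75.802, 4.979, 10.078, 95.1, 0, 90], TCP at [0.135, -0.533, 0.231] pointing down, gripper open.
Joint ranges: [-179.16, 179.16], [-48.56, 103.87], [-65.8, 70.77], [-126.05, 130.52], [-82.76, 87.17], [-180, 180]. Speed limits (degrees/s): [127.2, 127.2, 147.25, 180, 180, 180].

### API

Orientations are given as [roll, pitch, yaw] about the fixed x, y, z axes, in that order (R = Rz(yaw) Ry(pitch) Rx(roll)).
In Python, from workcell import bot gives the robot as it stands.
- The arm moves only by the tool play_rows, never from a script. Its argument "steps" is a list that holds one entry, the list of rows, each a list of 4 numbers: the shift along the tool's x, y, z in m, then the turn about the tool's z in rad. In form: [[[tx, ty, tz, yaw], ...]]. A call has exactly 5 rows; each row shifts and turns the commanded pose from where the row before left it, along the tool's axes as they then stand; what a row does not reach is not made up. A row lasts 1/12 s, in which the tool goes at most 41.7 mm and 7.16 degrees, less where a joint would pass 70% of its speed; a pose out of reach is approached as far as the arm can. A call is refused whole if a number of a shift passes 0.0417 or a number of a turn 0.125, either way. A call with a gripper value outside its range is refused whole. "gripper" is the finger opening in m, from 0 to 0.0854, set as the call begins (left out, the last holds). The fingers move at their own pace and stop on an object; "squeeze" is the grip in N (left out, the last holds). Time passes only in rows, so rows that do not move let the fingers close, or fill a call up. It gives the time, the measured TCP pose, the force, the opening and the grip force at its end, in the units of the state.
- bot.get_obs(): the state, without advancing time (a new reading comes with each control period).
- bot.camera(name): name is "side" or "top"; returns a dict with "img" (420x560x3 uint8, blue, green, red), "vfov" (degrees; the focal length in pixels is half the picture's height over the tangent of half this angle, whatever the lens; pixels are square), "cx", "cy" (the principal point, pixels), "xyz" and "attitude" of the camera in the world. Camera axes: x right, y down, z forward; pixel columns grow to the right and rows downward; lengths in m; the calibration is good to about 2 mm. A picture is of the moment at which its call begins. There is no depth.
- bot.job_done(): hands the job in; it is judged then, once.
The state is a dict: "time": time; "q": joint angles; "qd": joint speeds; "joint_efforts": joint torques, N m; "ee_pos": TCP position; "tcp_rot": TCP orientation; "wrist_force": force on the tool from outside, world axes, zero at the start; "torque": the same for the moment, N m; "opening": finger opening in m; "grasp_force": force on a finger pad.
Only numpy, scipy, OpenCV 4.12 (cv2) and the standard library are available. Lean on these libraries where they do the work, as an engineer would, in place of code of your own. Each camera call takes 0.05 s, during which the arm holds its last target. There are 200 camera calls.

## Working session

There is one attempt and no reset: what is moved stays moved. The work goes in short steps, Python scripts to look and compute and a tool call to move; the robot and the scene stay as the last step left them, time stands still between calls to the robot, and variables do not carry over. Pictures are saved under pics/ and viewed, at most 10 in all, crops included, and the job is handed in when it is done.

Besides the shell and the picture viewer there is one more tool, called after "Call:" in YAML: its name, and indented under it one key for each argument. play_rows: Moves the arm, as the interface text tells. Its arguments: {"type":"object","properties":{"steps":{"type":"array","items":{"type":"array","items":{"type":"array","items":{"type":"number"}}}},"gripper":{"type":"number"},"squeeze":{"type":"number"}},"required":["steps"]}

```bash
mkdir -p pics
cat > h.py <<'E'
import numpy as np, cv2
from scipy.spatial.transform import Rotation as R
from workcell import bot
def cam(n): return bot.camera(n)
def par(c):
    f=210/np.tan(np.radians(c['vfov'])/2)
    return f,R.from_euler('xyz',c['attitude'],degrees=True).as_matrix(),np.array(c['xyz'])
def at(c,u,v,z):
    f,M,t=par(c); d=M@np.array([(u-c['cx'])/f,(v-c['cy'])/f,1]); return t+d*(z-t[2])/d[2]
def pix(c,p):
    f,M,t=par(c); q=M.T@(np.array(p)-t); return np.array([c['cx']+f*q[0]/q[2],c['cy']+f*q[1]/q[2]])
E
python3 - <<'E'
from h import *
import pickle
for n in('top','side'):
    c=cam(n); pickle.dump(c,open(n+'.pkl','wb')); cv2.imwrite(f'pics/{n}0.png',c['img']); print(n,{k:c[k] for k in c if k!='img'})
o=bot.get_obs(); print(o, bot.hold_point_z)
E
```

```text
top {'vfov': 55.50382440249349, 'cx': 276.9919651991791, 'cy': 214.97919461304707, 'xyz': array([ 0.39725132, -0.01680466,  0.83281602]), 'attitude': array([-171.07119232,    1.37746575,  -90.23636487])}
side {'vfov': 48.38442793955534, 'cx': 278.06560979394146, 'cy': 201.2202506110379, 'xyz': array([0.12434716, 0.71232175, 0.75878772]), 'attitude': array([-128.98309716,   -0.86170087, -151.2077617 ])}
{'time': 0.1, 'q': array([-7.58033102e+01,  5.00775626e+00,  1.00372961e+01,  9.50984061e+01,
        1.49089949e-04,  9.00026772e+01]), 'qd': array([-0.01785359, -0.05113739,  0.08707734, -0.01733302,  0.07468794,
        0.04078766]), 'joint_efforts': array([-3.07758819e-04, -5.21561408e+01,  4.65654123e+01,  1.61653594e-02,
       -1.17168440e-05, -2.70151581e-06]), 'ee_pos': array([ 0.13483805, -0.53300125,  0.2306406 ]), 'tcp_rot': array([-1.79931134e+02, -1.45871985e-04,  1.41940124e+01]), 'wrist_force': array([ 0.45462207, -0.04354518,  0.64729278]), 'torque': array([ 0.01268253, -0.02383227, -0.01476135]), 'grasp_force': 0.0, 'opening': 0.08519473538422008} 0.0187
```

View pics/top0.png

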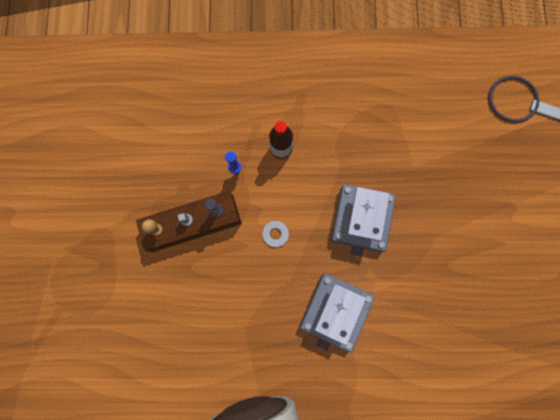

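View pics/side0.png

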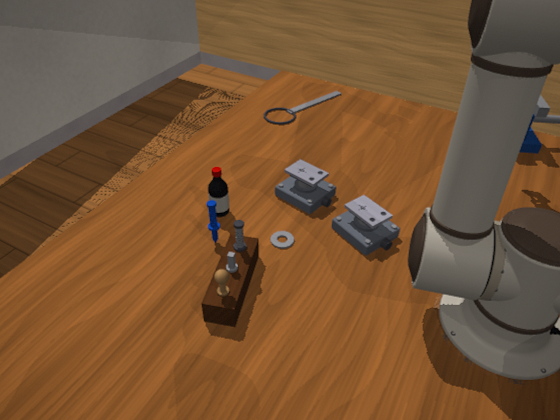

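The top view shows these candidates. For the punch: the grey tool in the block at top (212,204), side (239,225), and the blue look-alike at (232,160). The drift is at (184,219) and the scriber at (150,228). For the stand: (365,215), which looks farther from the base, and (340,310). I'll check both choices in close crops.

Run:
```python
from h import *
import pickle
T=pickle.load(open('top.pkl','rb'));S=pickle.load(open('side.pkl','rb'))
a=cv2.resize(T['img'][180:260,130:250],None,fx=5,fy=5,interpolation=2)   # 600x400
b=cv2.resize(T['img'][175:260,325:405],None,fx=6,fy=6,interpolation=2)
cv2.imwrite('pics/c1.png',a); cv2.imwrite('pics/c2.png',b)
s1=cv2.resize(S['img'][205:325,190:270],None,fx=5,fy=5,interpolation=2)
s2=cv2.resize(S['img'][150:220,265:345],None,fx=5,fy=5,interpolation=2)
cv2.imwrite('pics/c3.png',np.hstack([s1,np.vstack([s2,np.zeros((250,400,3),np.uint8)])]))
for p in[(365,215),(340,310)]: q=at(T,*p,.07);print(q,np.hypot(*q[:2]))
```

```text
[ 0.51582776 -0.16841161  0.07      ] 0.542623947945886
[ 0.33750896 -0.11535846  0.07      ] 0.35667894843350534
```

View pics/c1.png

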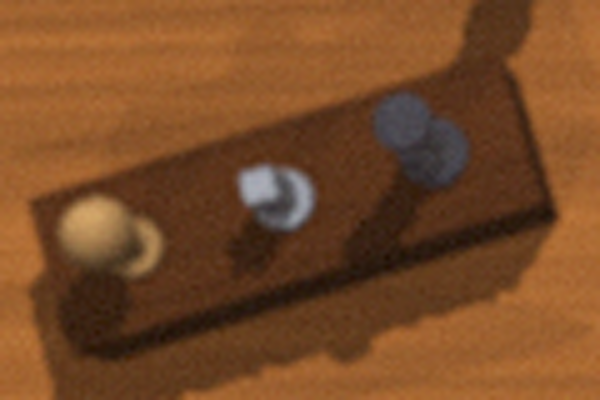

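View pics/c2.png

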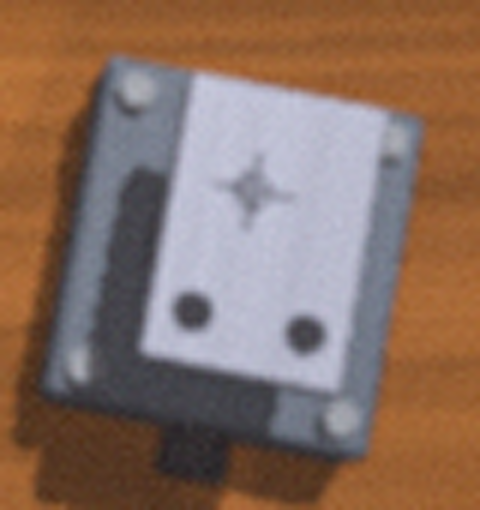

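View pics/c3.png

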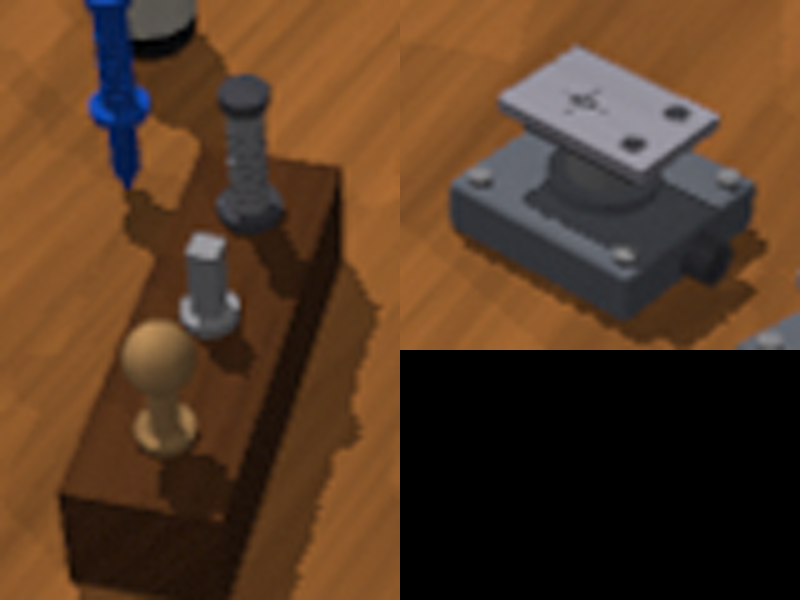

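```bash
cat >> h.py <<'E'
from scipy.optimize import least_squares
def tri(T,a,S,b):
    r=least_squares(lambda p:np.r_[pix(T,p)-a,pix(S,p)-b],[.4,0,.1]); return r.x,r.fun
def o5(x,y,k,u,v): return np.array([(x+.5)/k-.5+u,(y+.5)/k-.5+v])
E
python3 - <<'E'
from h import *
import pickle
T=pickle.load(open('top.pkl','rb'));S=pickle.load(open('side.pkl','rb'))
t1=lambda x,y:o5(x,y,5,130,180); t2=lambda x,y:o5(x,y,6,325,175)
s1=lambda x,y:o5(x,y,5,190,205); s2=lambda x,y:o5(x-400,y,5,265,150)
np.set_printoptions(precision=4,suppress=True)
cap=at(T,*t1(403,120),.125);col=at(T,*t1(434,152),.061)
print('punch cap',cap,'col',col,'tri',tri(T,t1(403,120),S,s1(244,88)),'side',at(S,*s1(244,90),.125), at(S,*s1(250,208),.061))
print('drift',at(T,*t1(284,198),.061),at(T,*t1(260,187),.096),'scr',at(T,*t1(138,248),.061))
print('block corners',[at(T,*t1(*p),.055) for p in[(32,203),(500,65),(555,210),(92,350)]])
print('cross',tri(T,t2(253,190),S,s2(586,101)))
for z in(.062,.072,.082):print(at(T,*t2(253,190),z),at(S,*s2(586,101),z))
cs=[(193,72),(390,112),(338,392),(142,353)]; ss=[(577,46),(719,119),(642,170),(499,100)]
# correspondences of blank corners
for z in(.062,.07,.072,.078,.082):
    P=[at(T,*t2(*p),z) for p in cs]; print(z,[np.linalg.norm(P[i]-P[(i+1)%4]).round(4) for i in range(4)],np.mean(P,0))
    Q=[at(S,*s2(*p),z) for p in ss]; print('  side',[np.linalg.norm(Q[i]-Q[(i+1)%4]).round(4) for i in range(4)],np.mean(Q,0))
d=P[0]-P[3];print('yaw long edge',np.degrees(np.arctan2(d[1],d[0])))
print('base corners',[at(T,*t2(*p),.03) for p in[(112,55),(425,118),(365,458),(45,392)]])
print('oil',at(T,280,127,.13),'blue',at(T,231,157,.12),'cog',at(T,275,235,.006))
E
```

```text
punch cap [0.5304 0.1207 0.125 ] col [0.5295 0.1206 0.061 ] tri (array([0.5306, 0.1208, 0.1247]), array([-0.0362, -0.0901,  0.1053,  0.0298])) side [0.53   0.1222 0.125 ] [0.5282 0.1248 0.061 ]
drift [0.5116 0.1794 0.061 ] [0.5107 0.1797 0.096 ] scr [0.4922 0.2364 0.061 ]
block corners [array([0.5113, 0.2816, 0.055 ]), array([0.5655, 0.0959, 0.055 ]), array([0.5069, 0.0733, 0.055 ]), array([0.4528, 0.2548, 0.055 ])]
cross (array([ 0.531 , -0.1712,  0.0772]), array([ 0.1296,  0.3319, -0.4655, -0.0791]))
[ 0.5343 -0.1741  0.062 ] [ 0.5389 -0.1912  0.062 ]
[ 0.5325 -0.172   0.072 ] [ 0.5329 -0.1782  0.072 ]
[ 0.5308 -0.17    0.082 ] [ 0.527  -0.1653  0.082 ]
0.062 [np.float64(0.0651), np.float64(0.0939), np.float64(0.0636), np.float64(0.0945)] [ 0.5208 -0.1777  0.062 ]
  side [np.float64(0.0962), np.float64(0.0612), np.float64(0.092), np.float64(0.0662)] [ 0.5262 -0.1917  0.062 ]
0.07 [np.float64(0.0644), np.float64(0.0929), np.float64(0.0629), np.float64(0.0936)] [ 0.5195 -0.176   0.07  ]
  side [np.float64(0.0951), np.float64(0.0605), np.float64(0.0909), np.float64(0.0654)] [ 0.5216 -
[... 272 characters left out ...]
.float64(0.0919), np.float64(0.0622), np.float64(0.0926)] [ 0.5182 -0.1743  0.078 ]
  side [np.float64(0.094), np.float64(0.0598), np.float64(0.0899), np.float64(0.0647)] [ 0.5169 -0.1709  0.078 ]
0.082 [np.float64(0.0634), np.float64(0.0914), np.float64(0.0619), np.float64(0.0921)] [ 0.5176 -0.1735  0.082 ]
  side [np.float64(0.0934), np.float64(0.0595), np.float64(0.0894), np.float64(0.0643)] [ 0.5146 -0.1657  0.082 ]
yaw long edge -11.963641846791873
base corners [array([ 0.5873, -0.1344,  0.03  ]), array([ 0.5644, -0.2397,  0.03  ]), array([ 0.4492, -0.2141,  0.03  ]), array([ 0.4719, -0.1086,  0.03  ])]
oil [ 0.6722 -0.0066  0.13  ] blue [0.6189 0.0848 0.12  ] cog [0.4851 0.0069 0.006 ]
```

The crops show the round-capped grey punch in the end hole, with cap c1 (403,120) and collar (434,152). The drift has a square head and the scriber a ball. The far stand's cross is at c2 (253,190). Reaches are 0.54 m and 0.36 m, so I take the far stand. Punch axis ≈ (0.530, 0.121); cross ≈ (0.531, -0.171), blank top about 77 mm, and sizes and triangulation agree. Moving above the punch.

Call:
play_rows:
  steps:
    - [[0.027,-0.0268,0,0],[0.027,-0.0268,0,0],[0.027,-0.0268,0,0],[0.027,-0.0268,0,0],[0.027,-0.0268,0,0]]
  gripper: 0.05
  squeeze: 60

```text
time: 0.52
ee_pos: [0.2332, -0.3685, 0.2309]
tcp_rot: [-180.0, 0.0, 14.2]
wrist_force: [0.3, -0.5, -0.1]
opening: 0.0502
grasp_force: 0.0
```

Call:
play_rows:
  steps:
    - [[0.027,-0.0268,0,0],[0.027,-0.0268,0,0],[0.027,-0.0268,0,0],[0.027,-0.0268,0,0],[0.027,-0.0268,0,0]]

```text
time: 0.93
ee_pos: [0.3313, -0.2054, 0.2312]
tcp_rot: [180.0, -0.0, 14.2]
wrist_force: [2.2, -1.1, -0.9]
opening: 0.0497
grasp_force: 0.0
```

Call:
play_rows:
  steps:
    - [[0.027,-0.0268,0,0],[0.027,-0.0268,0,0],[0.027,-0.0268,0,0],[0.027,-0.0268,0,0],[0.027,-0.0268,0,0]]

```text
time: 1.35
ee_pos: [0.4294, -0.0422, 0.2312]
tcp_rot: [180.0, -0.0, 14.2]
wrist_force: [0.6, -0.6, 0.2]
opening: 0.0502
grasp_force: 0.0
```

Call:
play_rows:
  steps:
    - [[0.027,-0.0268,0,0],[0.027,-0.0268,0,0],[0.027,-0.0268,0,0],[0.027,-0.0268,0,0],[0.027,-0.0268,0,0]]

```text
time: 1.77
ee_pos: [0.5274, 0.1208, 0.2309]
tcp_rot: [180.0, 0.0, 14.2]
wrist_force: [0.8, -1.5, 0.3]
opening: 0.05
grasp_force: 0.0
```

Call:
play_rows:
  steps:
    - [[0,0,0,-0.125],[0,0,0,-0.125],[0,0,0,-0.125],[0,0,0,-0.125],[0,0,0,-0.125]]

```text
time: 2.18
ee_pos: [0.5268, 0.119, 0.2308]
tcp_rot: [-180.0, 0.0, 50.4]
wrist_force: [0.2, -0.3, -0.8]
opening: 0.0502
grasp_force: 0.0
```

Call:
play_rows:
  steps:
    - [[0,0,0,-0.125],[0,0,0,-0.125],[0,0,0,-0.125],[0,0,0,-0.125],[0,0,0,-0.125]]

```text
time: 2.6
ee_pos: [0.5268, 0.1188, 0.2309]
tcp_rot: [-180.0, 0.0, 86.2]
wrist_force: [-0.4, -0.9, 0.4]
opening: 0.0503
grasp_force: 0.0
```

Call:
play_rows:
  steps:
    - [[0,0,0,-0.125],[0,0,0,-0.125],[0,0,0,-0.125],[0,0,0,0],[0,0,0,0]]

```text
time: 3.02
ee_pos: [0.5268, 0.1188, 0.231]
tcp_rot: [-180.0, -0.0, 107.1]
wrist_force: [0.8, -0.4, 0.2]
opening: 0.0499
grasp_force: 0.0
```

Call:
play_rows:
  steps:
    - [[0.0016,0.0039,0.02,0],[0,0,0.02,0],[0,0,0.02,0],[0,0,0.02,0],[0,0,0.01,0]]

```text
time: 3.43
ee_pos: [0.5293, 0.1214, 0.1386]
tcp_rot: [-179.8, -0.0, 107.1]
wrist_force: [-0.6, -0.2, -0.4]
opening: 0.0499
grasp_force: 0.0
```

Run:
```python
from h import *
c=cam('top');s=cam('side')
a=cv2.resize(c['img'][140:260,140:280],None,fx=4,fy=4,interpolation=2);b=cv2.resize(s['img'][140:300,190:250],None,fx=3,fy=3,interpolation=2)
m=np.zeros((480,180,3),np.uint8);m[:]=b
cv2.imwrite('pics/d.png',np.hstack([a,m])); print(bot.get_obs()['ee_pos'])
```

```text
[0.52923077 0.12133406 0.13948717]
```

View pics/d.png

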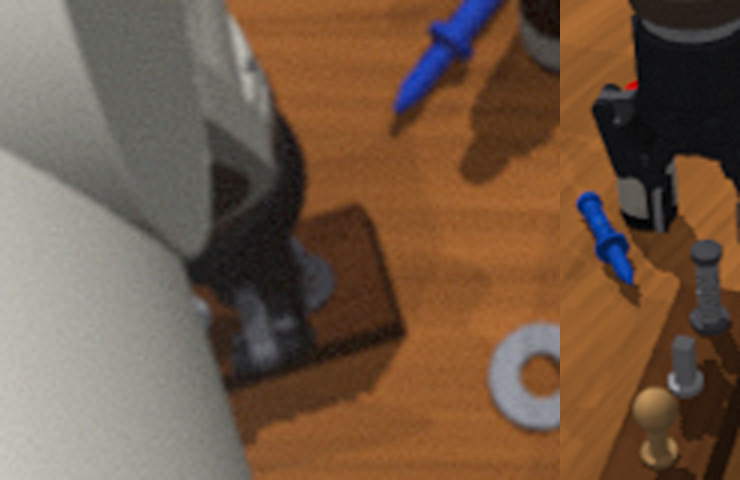

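The view shows the punch cap between the fingers, side crop (707,250), and the fingers straddle it. The blue look-alike has changed pose and now seems to be lying down: top crop from (490,0) to (400,105). I'll check where it is now and whether it is still moving before I descend.

Run:
```python
from h import *
import pickle
T=pickle.load(open('top.pkl','rb'));S=pickle.load(open('side.pkl','rb'))
def blob(c):
    i=c['img'].astype(int); m=(i[...,0]>90)&(i[...,2]<60)&(i[...,1]<90)
    m[:, :150]=0; m[:120]=0; m[:,330:]=0
    y,x=np.nonzero(m);P=np.c_[x,y]; d=np.linalg.svd(P-P.mean(0),full_matrices=False)[2][0]; t=(P-P.mean(0))@d
    return P.mean(0),P[t.argmin()],P[t.argmax()],len(P)
np.set_printoptions(precision=4,suppress=True)
for t,s in((T,S),(cam('top'),cam('side')),(cam('top'),cam('side'))):
    a=blob(t);b=blob(s);print(a,b)
    A,B=a[1:3],b[1:3]
    print([tri(t,p,s,q) for p in A for q in B])
```

```text
(array([232.4702, 162.4305]), array([228, 153]), array([236, 173]), 151) (array([212.1386, 214.7624]), array([210, 200]), array([214, 229]), 101)
[(array([0.6247, 0.0896, 0.1238]), array([ 0.1699,  0.416 , -0.4978, -0.1794])), (array([0.6361, 0.0958, 0.0464]), array([ 2.7246,  6.6916, -7.6052, -2.6381])), (array([0.6044, 0.0817, 0.1171]), array([-3.2415, -7.9811,  9.5692,  3.2121])), (array([0.6147, 0.0875, 0.039 ]), array([-0.9025, -2.2282,  2.537 ,  0.8208]))]
(array([255.9397, 144.8014]), array([270, 125]), array([239, 167]), 282) (array([204.7228, 218.0978]), array([197, 205]), array([213, 234]), 184)
[(array([0.7223, 0.0169, 0.0168]), array([-0.1907, -0.4647,  0.5492,  0.2098])), (array([ 0.7293,  0.0094, -0.074 ]), array([  4.5628,  11.1806, -12.6713,  -4.5257])), (array([0.6311, 0.0827, 0.0884]), array([ -4.5651, -11.2011,  13.1762,   4.6279])), (array([0.6297, 0.0826, 0.015 ]), array([-0.0433, -0.1069,  0.1205,  0.0395]))]
(array([255.9826, 144.7875]), array([270, 125]), array([239, 167]), 287) (array([204.7419, 218.1183]), array([197, 205]), array([213, 234]), 186)
[(array([0.7223, 0.0169, 0.0168]), array([-0.1907, -0.4647,  0.5492,  0.2098])), (array([ 0.7293,  0.0094, -0.074 ]), array([  4.5628,  11.1806, -12.6713,  -4.5257])), (array([0.6311, 0.0827, 0.0884]), array([ -4.5651, -11.2011,  13.1762,   4.6279])), (array([0.6297, 0.0826, 0.015 ]), array([-0.0433, -0.1069,  0.1205,  0.0395]))]
```

The blue look-alike had been standing on its point and toppled over. My tool stayed at 0.23 m, more than 10 cm above it, with no contact force. It now lies still at about (0.63,0.08)–(0.72,0.02), clear of my work and the oil bottle. I leave it and go on: descend and grip.

Call:
play_rows:
  steps:
    - [[0,0,0.014,0],[0,0,0.014,0],[0,0,0.014,0],[0,0,0.014,0],[0,0,0.013,0]]

```text
time: 4.15
ee_pos: [0.5308, 0.1217, 0.0727]
tcp_rot: [179.9, 0.0, 107.3]
wrist_force: [0.3, 0.2, -0.2]
opening: 0.0501
grasp_force: 0.0
```

Call:
play_rows:
  steps:
    - [[0,0,0,0],[0,0,0,0],[0,0,0,0],[0,0,0,0],[0,0,0,0]]
  gripper: 0.03

```text
time: 4.57
ee_pos: [0.5307, 0.1217, 0.0733]
tcp_rot: [179.9, 0.0, 107.3]
wrist_force: [0.1, -0.1, -0.5]
opening: 0.0301
grasp_force: 0.0
```

Call:
play_rows:
  steps:
    - [[0,0,0,0],[0,0,0,0],[0,0,0,0],[0,0,0,0],[0,0,0,0]]
  gripper: 0.0
  squeeze: 30

```text
time: 4.98
ee_pos: [0.5302, 0.1215, 0.0728]
tcp_rot: [180.0, 0.0, 107.3]
wrist_force: [-2.9, -1.2, 5.7]
opening: 0.0162
grasp_force: 29.0
```

Call:
play_rows:
  steps:
    - [[0,0,0,0],[0,0,0,0],[0,0,0,0],[0,0,0,0],[0,0,0,0]]

```text
time: 5.4
ee_pos: [0.5302, 0.1215, 0.0728]
tcp_rot: [180.0, 0.0, 107.3]
wrist_force: [-3.1, -0.7, 5.6]
opening: 0.0161
grasp_force: 29.0
```

Call:
play_rows:
  steps:
    - [[0,0,0,0],[0,0,0,0],[0,0,0,0],[0,0,0,0],[0,0,0,0]]
  squeeze: 80

```text
time: 5.82
ee_pos: [0.5302, 0.1215, 0.0728]
tcp_rot: [180.0, 0.0, 107.3]
wrist_force: [-2.3, -0.3, 6.0]
opening: 0.0151
grasp_force: 77.6
```

Call:
play_rows:
  steps:
    - [[0,0,-0.004,0],[0,0,-0.006,0],[0,0,-0.008,0],[0,0,-0.01,0],[0,0,-0.01,0]]

```text
time: 6.23
ee_pos: [0.5303, 0.1216, 0.1114]
tcp_rot: [180.0, -0.0, 107.3]
wrist_force: [-0.2, 0.2, -0.7]
opening: 0.0151
grasp_force: 77.7
```

Call:
play_rows:
  steps:
    - [[0,0,-0.012,0],[0,0,-0.014,0],[0,0,-0.014,0],[0,0,-0.014,0],[0,0,-0.01,0]]

```text
time: 6.65
ee_pos: [0.5306, 0.1217, 0.1767]
tcp_rot: [179.9, 0.0, 107.3]
wrist_force: [0.1, -0.5, -2.0]
opening: 0.0151
grasp_force: 77.8
```

Call:
play_rows:
  steps:
    - [[0,0,0,0],[0,0,0,0],[0,0,0,0],[0,0,0,0],[0,0,0,0]]

```text
time: 7.07
ee_pos: [0.5298, 0.1215, 0.1734]
tcp_rot: [-179.9, -0.0, 107.3]
wrist_force: [-0.8, -0.2, -1.8]
opening: 0.0152
grasp_force: 77.8
```

Call:
play_rows:
  steps:
    - [[-0.01,-0.0031,0,0],[-0.02,-0.0062,0,0],[-0.025,-0.0077,0,0],[-0.025,-0.0077,0,0],[-0.025,-0.0077,0,0]]

```text
time: 7.48
ee_pos: [0.5301, 0.01, 0.174]
tcp_rot: [-180.0, 0.0, 107.3]
wrist_force: [0.6, 0.3, -1.7]
opening: 0.0153
grasp_force: 77.8
```

Call:
play_rows:
  steps:
    - [[-0.025,-0.0077,0,0],[-0.025,-0.0077,0,0],[-0.025,-0.0077,0,0],[-0.025,-0.0077,0,0],[-0.025,-0.0077,0,0]]

```text
time: 7.9
ee_pos: [0.5303, -0.1211, 0.1741]
tcp_rot: [-180.0, 0.0, 107.3]
wrist_force: [0.8, 0.5, -2.0]
opening: 0.0151
grasp_force: 77.8
```

Call:
play_rows:
  steps:
    - [[-0.02,-0.0062,0,0],[-0.015,-0.0046,0,0],[-0.01,-0.0031,0,0],[-0.005,-0.0015,0,0],[0,0,0,0]]

```text
time: 8.32
ee_pos: [0.5308, -0.1723, 0.174]
tcp_rot: [-180.0, -0.0, 107.2]
wrist_force: [0.2, 0.6, -1.6]
opening: 0.0152
grasp_force: 77.8
```

Call:
play_rows:
  steps:
    - [[0,0,0.005,0],[0,0,0.005,0],[0,0,0,0],[0,0,0,0],[0,0,0,0]]

```text
time: 8.73
ee_pos: [0.5311, -0.1709, 0.1643]
tcp_rot: [-180.0, -0.0, 107.4]
wrist_force: [0.6, -0.9, -2.0]
opening: 0.0149
grasp_force: 77.8
```

Run:
```python
from h import *
import pickle
c=cam('top');s=cam('side');pickle.dump((c,s),open('e.pkl','wb'))
S=pickle.load(open('side.pkl','rb'));T=pickle.load(open('top.pkl','rb'))
np.set_printoptions(precision=4,suppress=True)
o=bot.get_obs();p=o['ee_pos'];print(p,o['wrist_force'])
tip=p-[0,0,.0628]
print('pred tip px top',pix(c,tip),'side',pix(s,tip),'cam same',np.abs(s['xyz']-S['xyz']).max(),np.abs(s['attitude']-S['attitude']).max())
b=cv2.resize(s['img'][120:195,265:345],None,fx=7,fy=7,interpolation=2)
a=cv2.resize(c['img'][155:260,330:400],None,fx=5,fy=5,interpolation=2)[:525,:230]
cv2.imwrite('pics/e.png',np.hstack([b,a]))
```

```text
[ 0.5312 -0.1711  0.1645] [ 0.4815  0.7994 -0.9841]
pred tip px top [369.4749 204.1425] side [301.7024 161.686 ] cam same 0.0 0.0
```

View pics/e.png

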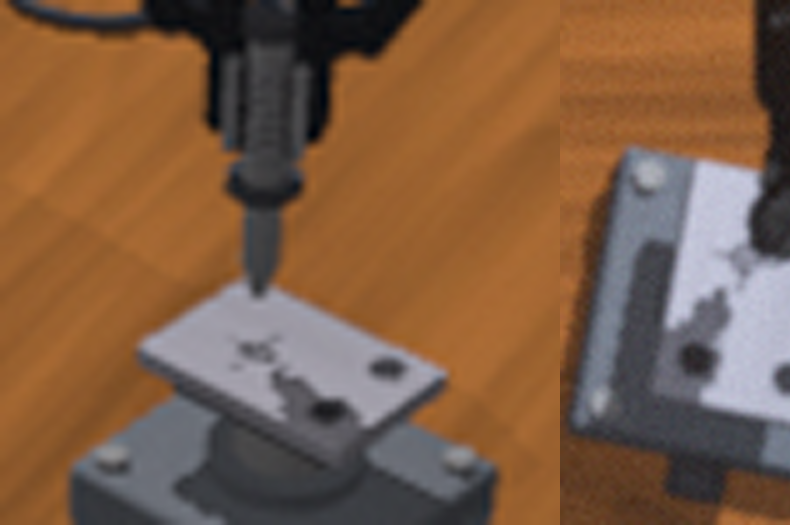

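The side crop shows the punch upright with its tip at (260,297), i.e. pixel (301.7,162.0), against a predicted (301.7,161.7). The cross is directly below at (258,350). Going lower and looking again.

Call:
play_rows:
  steps:
    - [[0,0,0.006,0],[0,0,0.006,0],[0,0,0.004,0],[0,0,0.002,0],[0,0,0,0]]

```text
time: 9.25
ee_pos: [0.5307, -0.1714, 0.1454]
tcp_rot: [-179.9, -0.0, 107.3]
wrist_force: [-0.4, -0.2, -0.9]
opening: 0.0152
grasp_force: 77.8
```

Run:
```python
from h import *
c=cam('top');s=cam('side')
np.set_printoptions(precision=4,suppress=True)
o=bot.get_obs();p=o['ee_pos'];print(p,o['wrist_force'],o['tcp_rot'])
tip=p-[0,0,.0628]
print('pred tip px top',pix(c,tip),'side',pix(s,tip))
for z in(.074,.077,.08):print(z,pix(s,[tip[0],tip[1],z]),pix(c,[tip[0],tip[1],z]))
b=cv2.resize(s['img'][150:190,280:325],None,fx=12,fy=12,interpolation=2)
a=cv2.resize(c['img'][185:225,350:375],None,fx=12,fy=12,interpolation=2)
cv2.imwrite('pics/f.png',np.hstack([b,a])[:,:800])
```

```text
[ 0.531  -0.1714  0.1462] [-0.4631 -0.9519 -1.5627] [-179.994    -0.0078  107.302 ]
pred tip px top [367.6597 205.9761] side [301.4717 167.656 ]
0.074 [301.2989 170.7097] [366.6774 206.8462]
0.077 [301.3538 169.7404] [366.9877 206.5714]
0.08 [301.4088 168.7679] [367.3003 206.2944]
```

View pics/f.png

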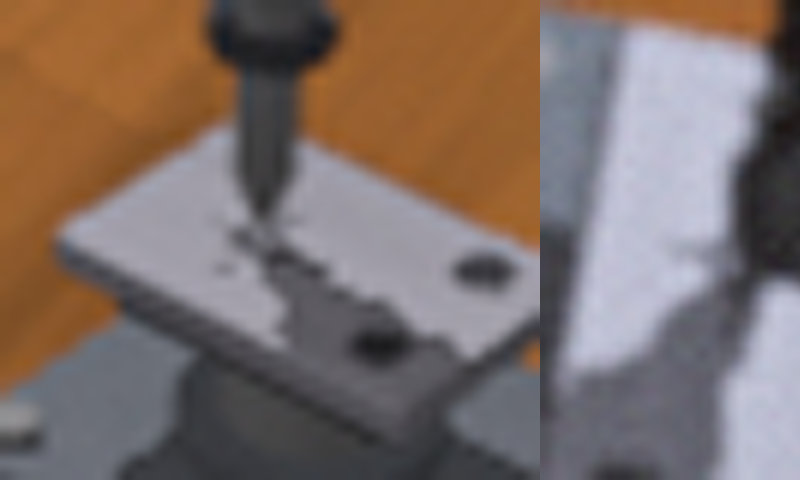

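Tip in the crop at (264,220), scribed cross just below at (258,240), which fits a top of ~77 mm with the point ~6 mm above it. Descending slowly until I see contact force.

Call:
play_rows:
  steps:
    - [[0,0,0.001,0],[0,0,0.001,0],[0,0,0.001,0],[0,0,0.0005,0],[0,0,0.0005,0]]

```text
time: 9.77
ee_pos: [0.5311, -0.1714, 0.1423]
tcp_rot: [180.0, 0.0, 107.3]
wrist_force: [-0.7, -0.3, -1.2]
opening: 0.0149
grasp_force: 77.8
```

Call:
play_rows:
  steps:
    - [[0,0,0.0003,0],[0,0,0.0003,0],[0,0,0.0003,0],[0,0,0.0003,0],[0,0,0,0]]

```text
time: 10.18
ee_pos: [0.5311, -0.1714, 0.1411]
tcp_rot: [180.0, 0.0, 107.3]
wrist_force: [-0.3, -0.3, -0.8]
opening: 0.0149
grasp_force: 77.8
```

Call:
play_rows:
  steps:
    - [[0,0,0.0003,0],[0,0,0.0003,0],[0,0,0.0003,0],[0,0,0.0003,0],[0,0,0,0]]

```text
time: 10.6
ee_pos: [0.5312, -0.1715, 0.1401]
tcp_rot: [180.0, 0.0, 107.3]
wrist_force: [-0.0, 0.1, 0.2]
opening: 0.0152
grasp_force: 77.7
```

Call:
play_rows:
  steps:
    - [[0,0,0.0002,0],[0,0,0.0002,0],[0,0,0.0002,0],[0,0,0.0002,0],[0,0,0,0]]

```text
time: 11.02
ee_pos: [0.5312, -0.1715, 0.1394]
tcp_rot: [180.0, 0.0, 107.3]
wrist_force: [-0.2, 0.5, 3.2]
opening: 0.0152
grasp_force: 77.6
```

Call:
play_rows:
  steps:
    - [[0,0,0.0002,0],[0,0,0.0002,0],[0,0,0.0002,0],[0,0,0.0003,0],[0,0,0,0]]

```text
time: 11.43
ee_pos: [0.5313, -0.1715, 0.1387]
tcp_rot: [180.0, 0.0, 107.3]
wrist_force: [0.7, 0.0, 7.0]
opening: 0.0148
grasp_force: 77.7
```

Call:
play_rows:
  steps:
    - [[0,0,0.0003,0],[0,0,0.0003,0],[0,0,0.0001,0],[0,0,0,0],[0,0,0,0]]

```text
time: 11.85
ee_pos: [0.5314, -0.1716, 0.1384]
tcp_rot: [179.9, 0.0, 107.3]
wrist_force: [-0.3, 0.0, 8.7]
opening: 0.0151
grasp_force: 77.8
```

Call:
play_rows:
  steps:
    - [[0,0,0,0],[0,0,0,0],[0,0,0,0],[0,0,0,0],[0,0,0,0]]

```text
time: 12.27
ee_pos: [0.5314, -0.1716, 0.1384]
tcp_rot: [179.9, 0.1, 107.3]
wrist_force: [-0.8, 0.6, 8.8]
opening: 0.0151
grasp_force: 77.8
```

Call:
play_rows:
  steps:
    - [[0,0,0.0002,0],[0,0,0.0002,0],[0,0,0,0],[0,0,0,0],[0,0,0,0]]

```text
time: 12.68
ee_pos: [0.5315, -0.1716, 0.1381]
tcp_rot: [179.9, 0.1, 107.3]
wrist_force: [-0.9, 0.7, 10.2]
opening: 0.015
grasp_force: 77.9
```

Call:
play_rows:
  steps:
    - [[0,0,0,0],[0,0,0,0],[0,0,0,0],[0,0,0,0],[0,0,0,0]]

```text
time: 13.1
ee_pos: [0.5315, -0.1716, 0.1381]
tcp_rot: [179.9, 0.1, 107.3]
wrist_force: [-0.8, 0.2, 9.5]
opening: 0.0149
grasp_force: 77.9
```

Call:
play_rows:
  steps:
    - [[0,0,0,0],[0,0,0,0],[0,0,0,0],[0,0,0,0],[0,0,0,0]]

```text
time: 13.52
ee_pos: [0.5315, -0.1716, 0.1381]
tcp_rot: [179.9, 0.1, 107.3]
wrist_force: [-0.5, 0.6, 9.8]
opening: 0.0149
grasp_force: 77.9
```

Call:
play_rows:
  steps:
    - [[0,0,0,0],[0,0,0,0],[0,0,0,0],[0,0,0,0],[0,0,0,0]]

```text
time: 13.93
ee_pos: [0.5315, -0.1716, 0.1382]
tcp_rot: [179.9, 0.1, 107.3]
wrist_force: [-1.4, -0.3, 9.8]
opening: 0.0149
grasp_force: 77.9
```

Call:
play_rows:
  steps:
    - [[0,0,0,0],[0,0,0,0],[0,0,0,0],[0,0,0,0],[0,0,0,0]]

```text
time: 14.35
ee_pos: [0.5315, -0.1716, 0.1381]
tcp_rot: [179.9, 0.1, 107.3]
wrist_force: [-1.4, 0.4, 9.4]
opening: 0.015
grasp_force: 77.9
```

Call:
play_rows:
  steps:
    - [[0,0,0,0],[0,0,0,0],[0,0,0,0],[0,0,0,0],[0,0,0,0]]

```text
time: 14.77
ee_pos: [0.5315, -0.1716, 0.1381]
tcp_rot: [179.9, 0.1, 107.3]
wrist_force: [-0.7, 0.7, 8.2]
opening: 0.0155
grasp_force: 77.9
```

Steady contact at about 11.3 N (9.7 measured plus the punch's 1.6 N weight) for over 2 s. Lifting straight off.

Call:
play_rows:
  steps:
    - [[0,0,-0.001,0],[0,0,-0.002,0],[0,0,-0.003,0],[0,0,-0.005,0],[0,0,-0.005,0]]

```text
time: 15.18
ee_pos: [0.5308, -0.1714, 0.1529]
tcp_rot: [-179.9, -0.0, 107.3]
wrist_force: [-0.6, 0.1, -1.1]
opening: 0.0149
grasp_force: 77.9
```

Call:
play_rows:
  steps:
    - [[0,0,-0.006,0],[0,0,-0.006,0],[0,0,-0.006,0],[0,0,-0.004,0],[0,0,0,0]]

```text
time: 15.6
ee_pos: [0.5315, -0.1716, 0.1763]
tcp_rot: [179.9, 0.1, 107.3]
wrist_force: [-0.3, 0.1, -2.0]
opening: 0.0154
grasp_force: 77.9
```

Call:
play_rows:
  steps:
    - [[0.01,0.0031,0,0],[0.02,0.0062,0,0],[0.025,0.0077,0,0],[0.025,0.0077,0,0],[0.025,0.0077,0,0]]

```text
time: 16.02
ee_pos: [0.5303, -0.0599, 0.1747]
tcp_rot: [-180.0, -0.0, 107.3]
wrist_force: [-0.0, 0.2, -0.8]
opening: 0.0152
grasp_force: 77.8
```

Call:
play_rows:
  steps:
    - [[0.025,0.0077,0,0],[0.025,0.0077,0,0],[0.025,0.0077,0,0],[0.025,0.0077,0,0],[0.025,0.0077,0,0]]

```text
time: 16.43
ee_pos: [0.5297, 0.0711, 0.1747]
tcp_rot: [-180.0, -0.0, 107.3]
wrist_force: [0.5, -0.3, -1.0]
opening: 0.0153
grasp_force: 77.8
```

Call:
play_rows:
  steps:
    - [[0.02,0.0062,0,0],[0.015,0.0046,0,0],[0.01,0.0031,0,0],[0.005,0.0015,0,0],[0,0,0,0]]

```text
time: 16.85
ee_pos: [0.5299, 0.1224, 0.1748]
tcp_rot: [-180.0, -0.0, 107.4]
wrist_force: [-0.5, -0.2, -2.0]
opening: 0.0148
grasp_force: 77.8
```

Call:
play_rows:
  steps:
    - [[0,0,0,0],[0,0,0,0],[0,0,0,0],[0,0,0,0],[0,0,0,0]]

```text
time: 17.27
ee_pos: [0.5303, 0.121, 0.1751]
tcp_rot: [180.0, 0.0, 107.3]
wrist_force: [-0.2, -0.2, -0.9]
opening: 0.0149
grasp_force: 77.8
```

Run:
```python
from h import *
c=cam('side');t=cam('top')
np.set_printoptions(precision=4,suppress=True)
L=[]
for _ in range(6):
    cam('side'); o=bot.get_obs(); L.append(np.r_[o['ee_pos'],o['wrist_force'],o['tcp_rot']])
print(np.mean(L,0)); p=np.mean(L,0)[:3]
print('pred tip',pix(c,p-[0,0,.0628]))
x,y=190,160
print('hole base pt',pix(c,[.5302,.1215,.055]))
b=cv2.resize(c['img'][160:270,200:280],None,fx=5,fy=5,interpolation=2)
cv2.imwrite('pics/g.png',b)
```

```text
[  0.5302   0.1215   0.1751  -0.3679   0.0587  -1.6256  59.9987   0.0004
 107.2943]
pred tip [238.7308 226.9786]
hole base pt [239.7428 246.9495]
```

View pics/g.png

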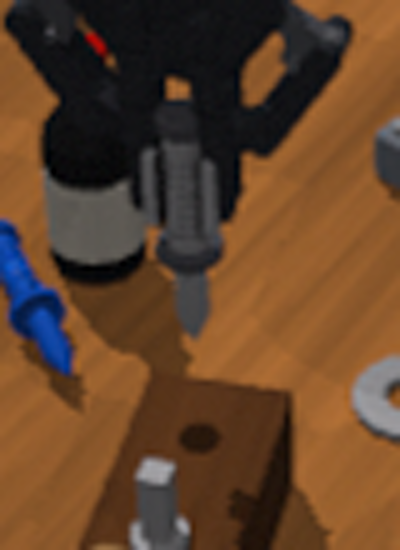

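The crop shows the punch upright with its tip at (195,335), and the empty hole at (200,438). Both match the predicted pixels within half a pixel, and the pose equals the grasp pose. Lowering.

Call:
play_rows:
  steps:
    - [[0,0,0.01,0],[0,0,0.015,0],[0,0,0.015,0],[0,0,0.012,0],[0,0,0.006,0]]

```text
time: 18.08
ee_pos: [0.5293, 0.1214, 0.1147]
tcp_rot: [-179.9, -0.0, 107.3]
wrist_force: [-1.4, 0.3, -1.5]
opening: 0.0151
grasp_force: 77.8
```

Call:
play_rows:
  steps:
    - [[0,0,0.004,0],[0,0,0.004,0],[0,0,0.004,0],[0,0,0.004,0],[0,0,0.004,0]]

```text
time: 18.5
ee_pos: [0.5305, 0.1216, 0.0972]
tcp_rot: [180.0, 0.0, 107.3]
wrist_force: [0.3, -0.7, -1.3]
opening: 0.0151
grasp_force: 77.8
```

Call:
play_rows:
  steps:
    - [[0,0,0.004,0],[0,0,0.004,0],[0,0,0.004,0],[0,0,0.004,0],[0,0,0.003,0]]

```text
time: 18.92
ee_pos: [0.5301, 0.1216, 0.0775]
tcp_rot: [-180.0, -0.0, 107.3]
wrist_force: [-0.1, -0.1, -2.0]
opening: 0.0146
grasp_force: 77.8
```

Call:
play_rows:
  steps:
    - [[0,0,0.001,0],[0,0,0.001,0],[0,0,0.0005,0],[0,0,0.0005,0],[0,0,0,0]]

```text
time: 19.33
ee_pos: [0.5302, 0.1216, 0.0752]
tcp_rot: [180.0, -0.0, 107.3]
wrist_force: [0.2, -0.0, -0.9]
opening: 0.015
grasp_force: 77.8
```

Call:
play_rows:
  steps:
    - [[0,0,0.0004,0],[0,0,0.0004,0],[0,0,0.0004,0],[0,0,0.0003,0],[0,0,0,0]]

```text
time: 19.75
ee_pos: [0.5301, 0.1215, 0.0735]
tcp_rot: [-180.0, 0.0, 107.3]
wrist_force: [0.6, 0.4, -1.5]
opening: 0.015
grasp_force: 77.8
```

Call:
play_rows:
  steps:
    - [[0,0,0.0002,0],[0,0,0.0002,0],[0,0,0.0002,0],[0,0,0,0],[0,0,0,0]]

```text
time: 20.17
ee_pos: [0.5302, 0.1215, 0.073]
tcp_rot: [180.0, 0.0, 107.3]
wrist_force: [-0.4, -0.1, -1.9]
opening: 0.0152
grasp_force: 77.8
```

Call:
play_rows:
  steps:
    - [[0,0,0.0002,0],[0,0,0.0002,0],[0,0,0.0001,0],[0,0,0,0],[0,0,0,0]]

```text
time: 20.58
ee_pos: [0.5302, 0.1216, 0.0729]
tcp_rot: [180.0, 0.0, 107.3]
wrist_force: [-2.6, -0.1, 4.2]
opening: 0.0151
grasp_force: 77.8
```

Call:
play_rows:
  steps:
    - [[0,0,0,0],[0,0,0,0],[0,0,0,0],[0,0,0,0],[0,0,0,0]]

```text
time: 21.0
ee_pos: [0.5302, 0.1216, 0.0728]
tcp_rot: [180.0, 0.0, 107.3]
wrist_force: [-3.7, -0.5, 5.3]
opening: 0.0152
grasp_force: 77.7
```

The collar is seated, with the same forces as at the grasp. Easing the grip, then opening and going up.

Call:
play_rows:
  steps:
    - [[0,0,0,0],[0,0,0,0],[0,0,0,0],[0,0,0,0],[0,0,0,0]]
  squeeze: 20

```text
time: 21.42
ee_pos: [0.5302, 0.1216, 0.0728]
tcp_rot: [180.0, 0.0, 107.3]
wrist_force: [-2.3, -0.6, 6.7]
opening: 0.015
grasp_force: 77.7
```

Call:
play_rows:
  steps:
    - [[0,0,0,0],[0,0,0,0],[0,0,0,0],[0,0,0,0],[0,0,0,0]]
  gripper: 0.022

```text
time: 21.83
ee_pos: [0.5302, 0.1216, 0.0723]
tcp_rot: [-180.0, -0.0, 107.3]
wrist_force: [-0.2, -1.1, 0.6]
opening: 0.0217
grasp_force: 0.0
```

Call:
play_rows:
  steps:
    - [[0,0,0,0],[0,0,0,0],[0,0,0,0],[0,0,0,0],[0,0,0,0]]
  gripper: 0.05

```text
time: 22.25
ee_pos: [0.5302, 0.1216, 0.0725]
tcp_rot: [180.0, -0.0, 107.3]
wrist_force: [-0.3, 0.2, -0.5]
opening: 0.0498
grasp_force: 0.0
```

Call:
play_rows:
  steps:
    - [[0,0,-0.005,0],[0,0,-0.015,0],[0,0,-0.02,0],[0,0,-0.02,0],[0,0,-0.02,0]]

```text
time: 22.67
ee_pos: [0.53, 0.1215, 0.1537]
tcp_rot: [180.0, 0.0, 107.3]
wrist_force: [0.7, 1.4, -0.4]
opening: 0.0502
grasp_force: 0.0
```

Call:
play_rows:
  steps:
    - [[0,0,-0.02,0],[0,0,-0.02,0],[0,0,-0.02,0],[0,0,-0.01,0],[0,0,0,0]]

```text
time: 23.08
ee_pos: [0.531, 0.1218, 0.2251]
tcp_rot: [179.8, 0.0, 107.3]
wrist_force: [0.9, 1.0, -0.6]
opening: 0.0498
grasp_force: 0.0
```

Call:
play_rows:
  steps:
    - [[-0.03,0,0,0],[-0.03,0,0,0],[-0.03,0,0,0],[-0.03,0,0,0],[-0.03,0,0,0]]

```text
time: 23.5
ee_pos: [0.5747, -0.023, 0.2211]
tcp_rot: [-179.9, -0.0, 107.3]
wrist_force: [0.1, -0.1, -0.8]
opening: 0.0502
grasp_force: 0.0
```

Run:
```python
from h import *
s=cam('side')
b=cv2.resize(s['img'][130:330,180:360],None,fx=3,fy=3,interpolation=2)
cv2.imwrite('pics/i.png',b)
```

```text
(no output)
```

View pics/i.png

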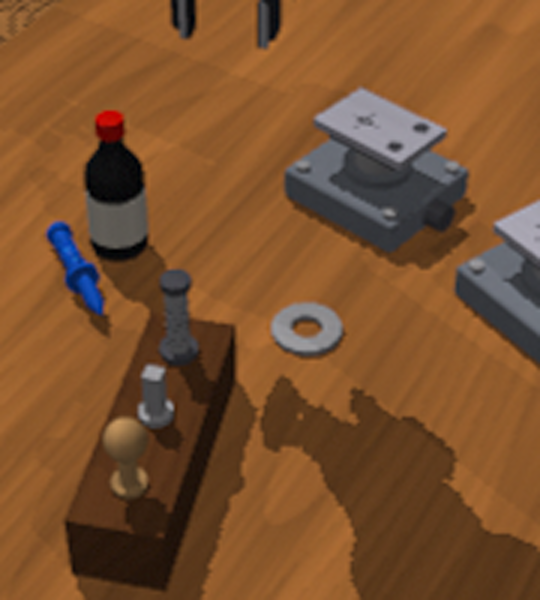

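The picture shows the punch seated upright in its hole at (178,315), with the drift, scriber, oil bottle and cog in place and the gripper clear. Letting the arm settle, then handing in.

Call:
play_rows:
  steps:
    - [[0,0,0,0],[0,0,0,0],[0,0,0,0],[0,0,0,0],[0,0,0,0]]

```text
time: 23.97
ee_pos: [0.5746, -0.0207, 0.2225]
tcp_rot: [180.0, -0.0, 107.4]
wrist_force: [-0.1, 1.0, -0.7]
opening: 0.05
grasp_force: 0.0
```

```bash
python3 -c "
from workcell import bot
print(bot.job_done())"
```

```text
the job is handed in; nothing more can be done
None
```

The job is handed in at about 24 s: I pressed the punch on the cross at about 11 N for over 2 s, lifted it straight off and set it back in its hole, collar on the wood; the other tools, oil bottle and cog were left alone, and the blue look-alike toppled early on with no contact force measured and the gripper about 10 cm above it.

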